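# Turn and press home a camera junction box cover

## Task

Close the round camera junction box: with closed fingertips push against one side of the rib on the white cover to turn it until the notch in its rim stands over the key on the box, then press down on the middle of the cover until it is fully home. Do not take the rib between the fingers, do not lift the cover off, and leave the carton, the plug and the screwdriver where they are. Finish with the hand clear.

Things in the scene. Friction and masses are not known exactly. Their poses are not given: they have to be found in the camera images.
- box: Round grey plastic junction box, fixed to the table, 148 mm diameter. Origin: centre of its underside, on the table; z up. Its flat deck is 50 mm high. A key stands on the deck in the direction of the box's +x axis.
- key (a point): Top of the box's key, 60 mm from the box's axis along the box's +x, 60 mm above the table. The key is a dark steel radial bar 8 mm wide with a rounded top, from 50 to 70 mm from the centre; a small upright steel spine runs down the box's wall below it.
- ring (a joint): Tight sliding seal ring in the box, hidden under the cover, which rests on it: 0 up, 0.010 m fully down. It carries the cover by friction, takes a steady push of about 6 N to slide down, has no spring, and stays wherever it is left. It never comes up again by itself.
- cover: Loose white plastic cover lying level on the box: plate 120 mm in diameter, 9 mm thick, about 120 g. Origin: centre of the plate's underside, 62 mm above the table at the start, 52 mm when home; z up. Notch towards its +x, rib towards -x. Turns freely both ways without end about a hidden 20 mm stem, 40 mm long, that hangs in a hole of the box.
- notch (a point): Notch in the cover's rim, 14 mm wide, from 49 mm out to the rim; this point is in its middle, 54 mm from the centre, level with the plate's top. The cover goes home only with the notch over the key (3 mm play each side), so with the x axes of cover and box pointing the same way; else the plate meets the key about 2 mm down.
- rib (a point): Centre of the cover's rib: 45 mm from the cover's centre, opposite the notch. The rib runs radially from 32 to 58 mm from the centre, is 8 mm wide and stands 18 mm above the plate; this point lies half-way up, 9 mm above the plate's top.
- boss (a point): Middle of the top of the cover's round boss (40 mm diameter, 4 mm high), 13 mm above the cover's origin: the place to press. It goes down 10 mm.
- carton: Bystander: small green carton 90 x 65 x 55 mm. Origin: centre of its underside.
- plug: Bystander: cable plug lying on the table, black body with a metal barrel, 80 mm long, 16 mm wide, 14 mm high. Its x axis runs along it. Origin: on the table under it, 50 mm from the cable end (-x).
- driver: Bystander: screwdriver lying on the table, its x axis along it. Origin: under it, on the table.
Things that resemble listed ones, but are neither listed nor needed, are in the scene too. Several things have the shape of the cover; the one meant has the colours described above.

How it is judged:
At the end, for the whole second after the job is handed in: The cover is home: its origin less than 54 mm above the box's underside (52 mm is fully home) and within 4 mm of the box's axis, its notch around the key (notch and key points within 12 mm, seen from above; 6 mm is perfect), level to 0.04 rad and at rest (z of cover in the frame of box below 0.054 m and horizontal distance between cover and box below 0.004 m and horizontal distance between notch and key below 0.012 m and angle between cover's own z axis and vertical below 0.04 rad and linear speed of cover below 0.01 m/s); the robot touches nothing.
It fails at once if the cover is lifted more than 8 mm above where it starts (z of cover in the frame of box above 0.07 m).
It fails at once if the rib is taken between the fingers (x of the grasp point in the frame of cover between -0.066 and -0.024 m and y of the grasp point in the frame of cover between -0.006 and 0.006 m and z of the grasp point in the frame of cover below 0.038 m).
It fails at once if the carton is moved more than 20 mm (distance of carton from where it was at the start of the episode above 0.02 m).
It fails at once if the plug is moved more than 20 mm (distance of plug from where it was at the start of the episode above 0.02 m).
It fails at once if the screwdriver is moved more than 20 mm (distance of driver from where it was at the start of the episode above 0.02 m).
It also fails if it takes over 48 s, if anything falls off the work surface, if the arm or the gripper's body presses on something with over 40 N, if the wrist force passes 120 N, or if a joint passes its speed limit or range.

## Robot

A 7-joint arm with a two-finger parallel gripper is mounted at the origin on the work surface. World frame = base frame: x ahead of the robot, y to its left, z up, the work surface at z = 0. Lengths are in m, angles in rad, forces in N, time in s.
With the tool pointing down it reaches from about 0.425 to 0.875 m from the base axis. Payload 4.7 kg.
Tool frame: the origin (TCP) lies at the very end of the fingers, on their centre line; the grasp point (between the pads) lies 19 mm behind it; z points along the fingers, y is the direction in which the jaws open and shut (so a half turn about z gives the same grasp; the last joint's range is limited). The gripper opens to 87 mm and grips with 3 to 60 N. Pads are 19 mm wide; open, the fingers measure 117 mm over their backs; the gripper's body (75 mm by 190 mm) begins 51 mm behind the grasp point.
Start: joints at [-1.25, 0.321, -0.07, 1.45, 0.023, 1.371, -0.057], TCP at [0.196, 0.62, 0.223] pointing down, gripper open.
Joint ranges: [-2.86, 2.86], [-0.3, 2.09], [-1.38, 1.24], [0.06, 2.45], [-1.56, 4.7], [0.09, 2.05], [-2.69, 2.69]. Speed limits (rad/s): [2.57, 2.57, 3.14, 3.14, 3.14, 3.14, 3.14].

## Interface

Orientations are given as a rotation vector (axis times angle).
In Python, from bench import ctrl gives the robot as it stands. The module is installed in compiled form; this text tells all that it offers.
- The arm moves only by the tool move_arm, never from a script. Its arguments are lists of equal length, an entry for each row: "dp": the shift along the tool's x, y, z in units of 30 mm (1.0 is 30 mm), a list of three; "turn": the turn about the tool's z in units of 5 degrees (1.0 is 5 degrees); "jaw": the opening, from -1 (shut) to 1 (fully open). A call has 1 to 5 rows; each row is the pose to reach, as a shift and turn from the pose commanded when the call began, along the tool's axes at that moment; what a row does not reach only later rows make up. A row lasts 1/10 s, in which the tool goes at most 50 mm and 8.59 degrees, less where a joint would pass 70% of its speed; a pose out of reach is approached as far as the arm can. A call with a gripper value outside its range is refused whole. The fingers move at their own pace and stop on an object; "grip_force" is the grip in N (left out, the last holds). Time passes only in rows, so rows that repeat a pose let the fingers close. It gives the time, the measured TCP pose, the force and the opening at its end, in the units of the state.
- ctrl.get_state(): the state, without advancing time (a new reading comes with each control period).
- ctrl.get_image(name): name is "side" or "top" or "wrist"; returns the picture (400x640x3 uint8, red, green, blue); there is no depth.
- ctrl.camera_info(name): a dict with "intrinsics" (3x3 intrinsics, pixels), "dist" ([k1, k2, p1, p2, k3] as OpenCV has them; the pictures are not rectified), "extrinsics" (4x4, takes a point from world to camera coordinates). Camera axes: x right, y up, looking along -z (the intrinsics and any distortion apply to the point x, -y, -z); pixel columns grow to the right and rows downward; lengths in m; the calibration is good to about 2 mm. A picture is of the moment at which its call begins: read the wrist's pose just before it. camera_info takes no time and is no camera call; for the wrist camera it gives the pose at the moment of the call.
- ctrl.close_job(): hands the job in, once; it reports no verdict.
Trained networks look in the newest picture that a camera, given by its name, has taken for a name from the list of things; names that differ only in an ending like _2 or _b are one class to them, and where a whole thing is asked for, a point or a joint stands for the part that bears it (a point fixed in the world has none). Each returns a list of dicts, best first, with "confidence" (0 to 1); they miss things now and then, are a little off and sometimes report something else, mostly with a low value. They report only what shows in the picture. A call takes as long as a camera call. They do not tell look-alikes from the thing itself.
- ctrl.look_for(camera, target): "rect" ([centre column, centre row, width, height] in pixels, round what is visible of it).
- ctrl.masks_of(camera, target): "region" (400x640 bool, what is visible of it) and "rect" ([centre column, centre row, width, height] in pixels, round what is visible of it).
The state is a dict: "time": time; "joint_positions": joint angles; "qd": joint speeds; "joint_torque": joint torques, N m; "position": TCP position; "tool_rot": TCP orientation; "ft_force": force on the tool from outside, world axes, zero at the start; "torque": the same for the moment, N m; "grip_width": opening from 0.0 (shut) to 1.0 (fully open).
Only numpy, scipy, OpenCV 4.12 (cv2) and the standard library are available. Lean on these libraries where they do the work, as an engineer would, in place of code of your own. Each camera call takes 0.05 s, during which the arm holds its last target. There are 200 camera calls.

## Working session

There is one attempt and no reset: what is moved stays moved. The work goes in short steps, Python scripts to look and compute and a tool call to move; the robot and the scene stay as the last step left them, time stands still between calls to the robot, and variables do not carry over. Pictures are saved under pics/ and viewed, about 8 in all and at most 12, crops included, and the job is handed in when it is done.

Besides the shell and the picture viewer there is one more tool, called as name([rows], argument=value, ...), one row to a line, values as JSON. move_arm: Moves the arm, as the interface text tells. Its arguments: {"type":"object","properties":{"dp":{"type":"array","items":{"type":"array","items":{"type":"number"}}},"turn":{"type":"array","items":{"type":"number"}},"jaw":{"type":"array","items":{"type":"number"}},"grip_force":{"type":"number"}},"required":["dp","turn","jaw"]}

```bash
mkdir -p pics; cat > h.py <<'E'
import numpy as np, cv2
from bench import ctrl
from scipy.spatial.transform import Rotation as R
def snap(n,f):
    im=ctrl.get_image(n); cv2.imwrite('pics/'+f,im[:,:,::-1]); return im
def proj(n,P):
    c=ctrl.camera_info(n);E=np.array(c['extrinsics']);P=np.atleast_2d(P)
    q=P@E[:3,:3].T+E[:3,3]; q=q*[1,-1,-1]
    return cv2.projectPoints(q.reshape(-1,1,3),np.zeros(3),np.zeros(3),np.array(c['intrinsics']),np.array(c['dist'],float))[0].reshape(-1,2)
def back(n,uv,z):
    c=ctrl.camera_info(n);E=np.array(c['extrinsics'])
    u=cv2.undistortPoints(np.array(uv,float).reshape(-1,1,2),np.array(c['intrinsics']),np.array(c['dist'],float)).reshape(-1,2)
    d=np.c_[u[:,0],-u[:,1],-np.ones(len(u))]@E[:3,:3]; o=-E[:3,:3].T@E[:3,3]
    return o+d*((z-o[2])/d[:,2])[:,None]
E
python3 - <<'E'
from h import *
s=ctrl.get_state();print(s)
for n in('top','side'):
    snap(n,n+'0.png')
    for t in ('cover','key','notch','rib','boss','box'):
        print(n,t,[(np.round(d['rect']),round(d['confidence'],2)) for d in ctrl.look_for(n,t)][:4])
E
```

```text
{'time': 0.0, 'joint_positions': array([-1.24992306,  0.32184534, -0.07010485,  1.45168357,  0.02261467,
        1.3708023 , -0.05688883]), 'qd': array([-0.00203341,  0.00041121,  0.0005006 ,  0.0001656 ,  0.00142641,
       -0.00017819, -0.00136905]), 'joint_torque': array([ 7.05242583e-04, -4.91294432e+01, -4.03346876e-01, -3.12519479e+01,
       -6.38628239e-02,  4.38720058e-02,  1.66864388e-04]), 'position': array([0.1961612 , 0.61910515, 0.22144288]), 'tool_rot': array([-4.79862169e-01, -3.10453242e+00,  3.04959399e-03]), 'ft_force': array([-0.26307348,  0.14731332,  1.39810408]), 'torque': array([-0.01489374,  0.02838245, -0.01206887]), 'grip_width': 1.0000887023827199}
top cover [(array([299., 244.,  57.,  56.]), 0.91), (array([373., 107.,  52.,  55.]), 0.82), (array([474., 167.,  58.,  55.]), 0.76), (array([392., 208.,  61.,  54.]), 0.6)]
top key [(array([392., 209.,  67.,  68.]), 0.83)]
top notch [(array([391., 206.,  54.,  52.]), 0.92), (array([301., 244.,  53.,  50.]), 0.91), (array([372., 106.,  56.,  56.]), 0.75), (array([415., 299.,  56.,  52.]), 0.72)]
top rib [(array(
[... 522 characters left out ...]
[224., 275.,  66.,  39.]), 0.78)]
side key [(array([325., 271.,  72.,  53.]), 0.61), (array([408., 221.,  86.,  13.]), 0.31)]
side notch [(array([435., 241.,  58.,  36.]), 0.95), (array([328., 244.,  64.,  50.]), 0.9), (array([290., 205.,  50.,  35.]), 0.88), (array([224., 273.,  63.,  44.]), 0.73)]
side rib [(array([325., 242.,  65.,  48.]), 0.95), (array([434., 241.,  59.,  35.]), 0.91), (array([289., 206.,  50.,  36.]), 0.81), (array([385., 327.,  73.,  60.]), 0.81)]
side boss [(array([223., 274.,  64.,  42.]), 0.98), (array([386., 325.,  72.,  59.]), 0.85), (array([325., 246.,  63.,  49.]), 0.77), (array([436., 240.,  56.,  34.]), 0.76)]
side box [(array([328., 269.,  78.,  55.]), 0.75)]
```

View pics/top0.png

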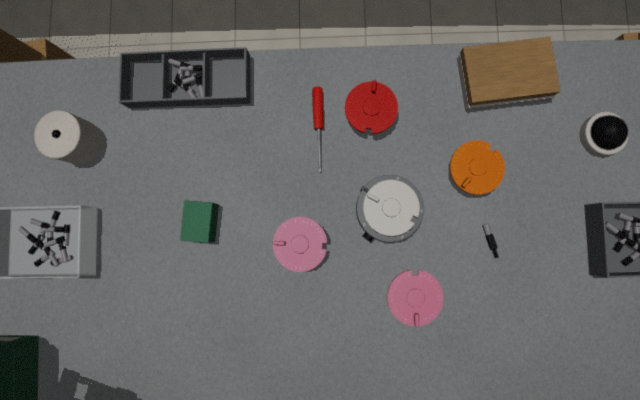

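View pics/side0.png

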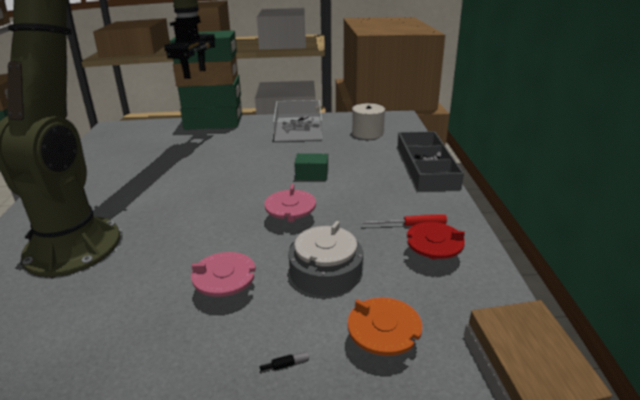

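The white cover sits on the grey box at top (391,208) with its rib at upper left (370,195). There is a dark mark at (367,238) and another at (363,189), so I'll zoom in to find the key.

```bash
python3 - <<'E'
from h import *
a=cv2.imread('pics/top0.png')[165:255,345:440];b=cv2.imread('pics/side0.png')[215:300,280:375]
cv2.imwrite('pics/z.png',np.hstack([cv2.resize(a,(400,400),interpolation=2),cv2.resize(b,(400,400),interpolation=2)]))
cs=back('top',[[391,208]],.066);print(cs, back('top',[[370,195],[367,238],[363,189],[417,221]],.06)-cs)
for n in('top','side'):
    for t in('box','cover'):
        for d in ctrl.masks_of(n,t)[:5]:
            m=d['region']; v,u=np.nonzero(m); print(n,t,round(d['confidence'],2),u.mean(),v.mean(),len(u), back(n,[[u.mean(),v.mean()]],.06))
E
```

```text
[[ 0.57819753 -0.11765426  0.066     ]] [[ 0.02973897  0.04383139 -0.006     ]
 [-0.06319521  0.05318052 -0.006     ]
 [ 0.04324808  0.05863811 -0.006     ]
 [-0.02914254 -0.05565752 -0.006     ]]
top box 0.86 386.3654822335025 211.41539763113366 1182 [[ 0.57135794 -0.1080764   0.06      ]]
top cover 0.97 371.22895322939866 106.94743875278397 2245 [[ 0.80407769 -0.08288597  0.06      ]]
top cover 0.84 414.7131313131313 297.7612121212121 2475 [[ 0.38599522 -0.16212671  0.06      ]]
top cover 0.72 390.738724095896 207.50751726940268 2461 [[ 0.57959766 -0.11781895  0.06      ]]
top cover 0.56 476.67254408060455 167.37741393786735 2382 [[ 0.6624257  -0.30780745  0.06      ]]
side box 0.69 326.05323978539 273.68427569129176 2423 [[ 0.57799921 -0.19916415  0.06      ]]
side cover 0.95 326.0984028851108 244.73106646058733 1941 [[ 0.58238937 -0.11047449  0.06      ]]
side cover 0.94 289.65907365223995 203.70539104024297 1317 [[0.50718319 0.05313994 0.06      ]]
side cover 0.93 222.87936367653558 273.82677861246134 2263 [[ 0.39043068 -0.18931536  0.06      ]]
side cover 0.69 435.3580591187953 239.49804796430564 1793 [[ 0.80225242 -0.10742381  0.06      ]]
side cover 0.67 384.0958942632171 326.02924634420697 3556 [[ 0.66255893 -0.33289572  0.06      ]]
```

View pics/z.png

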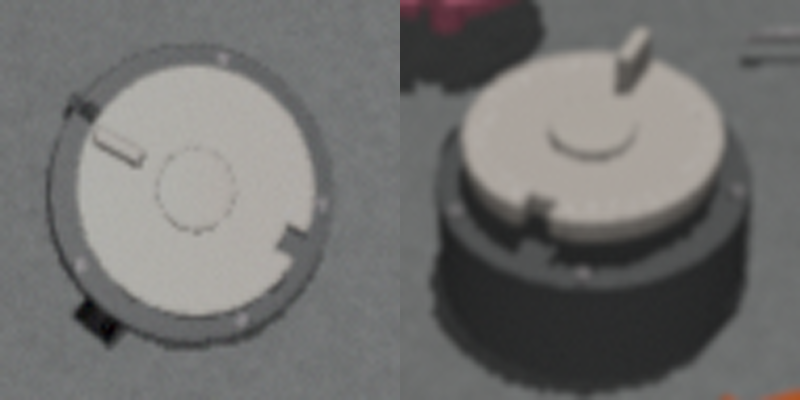

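The key is the dark bar at upper left of the box, top (363,189), at roughly 54° world yaw. The rib is near 62° and the notch near -118°. The black block at lower left lies outside the deck, so it looks like a gland. Next I'll move above the box for a wrist look.

move_arm([
  [-1.1, -1.1, -0.2],
  [-2.2, -2.2, -0.4],
  [-3.3, -3.3, -0.6],
  [-4.4, -4.4, -0.8],
  [-5.5, -5.5, -1.0],
], turn=[0, 0, 0, 0, 0], jaw=[-1, -1, -1, -1, -1])

```text
time: 1.4
position: [0.3045, 0.4108, 0.253]
tool_rot: [0.48, 3.104, 0.001]
ft_force: [0.7, 0.4, 0.1]
grip_width: 0.629
```

move_arm([
  [-1.1, -1.1, -0.2],
  [-2.2, -2.2, -0.4],
  [-3.3, -3.3, -0.6],
  [-4.4, -4.4, -0.8],
  [-5.5, -5.5, -1.0],
], turn=[0, 0, 0, 0, 0], jaw=[-1, -1, -1, -1, -1])

```text
time: 1.9
position: [0.4119, 0.2036, 0.2832]
tool_rot: [0.48, 3.104, 0.002]
ft_force: [-0.0, 0.6, -0.5]
grip_width: 0.17
```

move_arm([
  [-1.1, -1.1, 0],
  [-2.2, -2.2, 0],
  [-3.3, -3.3, 0],
  [-4.4, -4.4, 0],
  [-5.5, -5.5, 0],
], turn=[1.6, 3.2, 4.8, 6.4, 8], jaw=[-1, -1, -1, -1, -1])

```text
time: 2.4
position: [0.5193, -0.0035, 0.283]
tool_rot: [1.52, 2.748, 0.002]
ft_force: [1.3, 0.3, -1.0]
grip_width: 0.004
```

move_arm([
  [0, 0, 0],
  [0, 0, 0],
  [0, 0, 0],
  [0, 0, 0],
  [0, 0, 0],
], turn=[1.6, 3.2, 4.8, 6.4, 8], jaw=[-1, -1, -1, -1, -1])

```text
time: 2.9
position: [0.5187, -0.0018, 0.2827]
tool_rot: [-2.369, -2.063, -0.001]
ft_force: [-0.8, -0.0, 1.1]
grip_width: 0.009
```

```bash
python3 - <<'E'
from h import *
s=ctrl.get_state();print(s)
snap('wrist','w1.png');c=ctrl.camera_info('wrist');E=np.array(c['extrinsics']);print(-E[:3,:3].T@E[:3,3],E[:3,:3])
print(proj('wrist',[[.579,-.118,.066],[.6,-.075,.071]]))
print(R.from_rotvec(s['tool_rot']).as_matrix())
E
```

```text
{'time': 2.9, 'joint_positions': array([-0.58259251,  0.0030345 ,  0.54045263,  1.69705264, -0.00180275,
        1.44165686, -0.18005263]), 'qd': array([-4.60308560e-03, -1.18053795e-03,  9.00053929e-04,  1.37550643e-03,
        1.97715957e-04, -1.42891622e-04, -1.38232827e+00]), 'joint_torque': array([ 6.11883192e-02, -2.68166077e+01,  7.34955934e-02, -3.16686058e+01,
       -6.30445825e-02,  2.08893040e-02,  1.45971783e+00]), 'position': array([ 0.51872506, -0.00176385,  0.28269003]), 'tool_rot': array([-2.36945920e+00, -2.06282800e+00, -5.67279225e-04]), 'ft_force': array([-0.81312883, -0.0179861 ,  1.08589949]), 'torque': array([-0.09831255,  0.04275125, -0.03474653]), 'grip_width': 0.008517854347424114}
[0.52842302 0.06582385 0.44318854] [[ 9.89656934e-01 -1.43454298e-01 -1.34985323e-04]
 [ 1.38706803e-01  9.57144327e-01 -2.54234460e-01]
 [ 3.66002265e-02  2.51586173e-01  9.67142606e-01]]
[[378.24478601 253.6333208 ]
 [391.39607224 223.95992858]]
[[ 1.37703419e-01  9.90473470e-01  2.71564453e-04]
 [ 9.90473469e-01 -1.37703484e-01  2.38070029e-04]
 [ 2.73197419e-04  2.36194329e-04 -9.99999935e-01]]
```

View pics/w1.png

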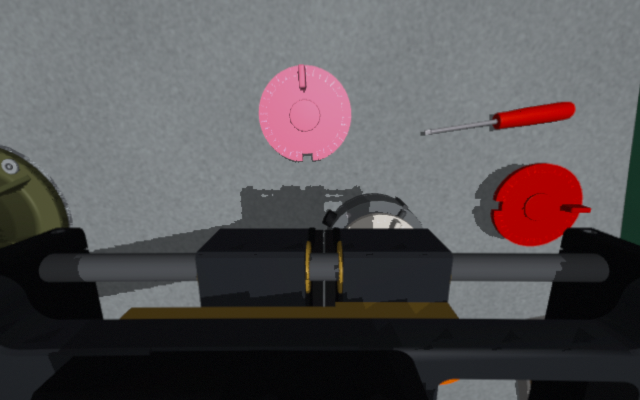

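The box is at about (375,215), half hidden behind the gripper body. I'll turn the hand to the push yaw (about -28°) and back off along tool -x so the camera looks at the box.

move_arm([
  [-0.5, -0.2, 0],
  [-1, -0.5, 0],
  [-1.5, -0.8, 0],
  [-2, -1.1, 0],
  [-2.2, -1.24, 0],
], turn=[1.5, 3, 4.5, 6, 7.5], jaw=[-1, -1, -1, -1, -1])

```text
time: 3.45
position: [0.4723, -0.0639, 0.2829]
tool_rot: [-2.906, -1.193, -0.001]
ft_force: [0.7, 0.6, -0.6]
grip_width: 0.005
```

move_arm([
  [0, 0, 0],
  [0, 0, 0],
  [0, 0, 0],
  [0, 0, 0],
  [0, 0, 0],
], turn=[1.5, 3, 4.5, 6, 7.5], jaw=[-1, -1, -1, -1, -1])

```text
time: 3.95
position: [0.4731, -0.0623, 0.2827]
tool_rot: [-3.135, -0.199, -0.001]
ft_force: [1.2, 0.2, -0.2]
grip_width: 0.007
```

move_arm([
  [0, 0, 0],
  [0, 0, 0],
  [0, 0, 0],
  [0, 0, 0],
  [0, 0, 0],
], turn=[1.5, 3, 4.5, 6, 7], jaw=[-1, -1, -1, -1, -1])

```text
time: 4.45
position: [0.4731, -0.0622, 0.2827]
tool_rot: [-3.05, 0.752, -0.0]
ft_force: [0.2, 0.6, 0.2]
grip_width: 0.006
```

```bash
python3 - <<'E'
from h import *
s=ctrl.get_state();print(s['time'],s['position'],s['tool_rot'],s['joint_positions'])
im=snap('wrist','w2.png');c=ctrl.camera_info('wrist')
p=proj('wrist',[[.579,-.118,.066]])[0];print(p)
u,v=int(p[0]),int(p[1]);y0=max(0,v-110);x0=max(0,u-110)
a=im[y0:y0+220,x0:x0+220,::-1];print(x0,y0)
cv2.imwrite('pics/w2z.png',cv2.resize(a,None,fx=2.7,fy=2.7,interpolation=2))
for n,t in(('wrist','cover'),('wrist','box')):
    for d in ctrl.masks_of(n,t)[:4]:
        v,u=np.nonzero(d['region']); print(t,round(d['confidence'],2),u.mean(),v.mean(),len(u), d['rect'],back(n,[[u.mean(),v.mean()]],.071))
E
```

```text
4.45 [ 0.47311891 -0.06224923  0.28269374] [-3.05005931e+00  7.51506334e-01 -4.44945591e-04] [-0.44730523 -0.10034729  0.48876035  1.78281757  0.04716248  1.44723373
 -2.02038758]
[322.62847881  81.25345161]
212 0
cover 0.97 220.29731861198738 198.6711356466877 5072 [225.4, 200.9, 91.9, 82.5] [[0.51342816 0.06852746 0.071     ]]
cover 0.91 419.2437847866419 194.29109461966604 5390 [418.4, 196.3, 90.5, 85.5] [[ 0.39830758 -0.16531476  0.071     ]]
cover 0.77 322.78880437366297 77.46137390064179 8414 [322.0, 78.2, 101.7, 106.3] [[ 0.5823406  -0.11913205  0.071     ]]
cover 0.69 324.75950570342206 87.691381495564 3156 [323.4, 81.6, 114.3, 135.9] [[ 0.57125616 -0.1159982   0.071     ]]
box 0.88 322.59972583961616 86.75873886223441 2918 [323.6, 85.3, 116.9, 135.6] [[ 0.57344598 -0.11400932  0.071     ]]
```

View pics/w2z.png

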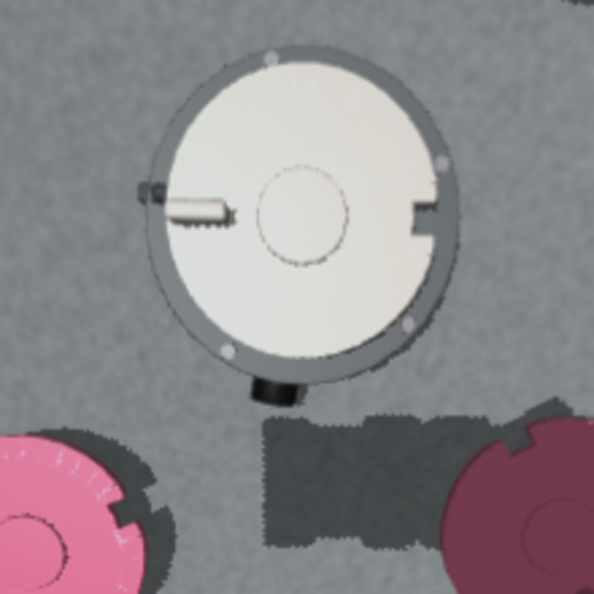

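This is clear. The key is at crop (152,192), the boss at (303,216), the rib top running (167,210) to (227,210), and the notch at (426,220).

```bash
python3 - <<'E'
from h import *
f=lambda a,z:back('wrist',np.array(a,float)/2.7+[212,0],z)[:,:2]
C=f([[303,216]],.075)[0];print('boss',C)
cov=f([[302,212]],.071)[0];print('platecentre',cov)
bx=f([[303,208]],.05)[0]
pts=dict(key=f([[152,192]],.058)[0],rib_in=f([[227,210]],.089)[0],rib_out=f([[167,209]],.089)[0],notch=f([[426,220]],.071)[0],notchin=f([[414,220]],.071)[0])
for c in (C,):
  for k,p in pts.items(): d=p-c; print(k,p,np.hypot(*d)*1e3,np.degrees(np.arctan2(d[1],d[0])))
# screws circle fit center
sc=f([[271,59],[442,163],[407,325],[228,352]],.05);print(sc,sc.mean(0))
E
```

```text
boss [ 0.57870101 -0.11890127]
platecentre [ 0.58082439 -0.11951539]
key [ 0.62087048 -0.06418956] 69.07702142303434 52.376481900964244
rib_in [ 0.59364279 -0.09095255] 31.692074693134835 61.870421333604114
rib_out [ 0.6054402  -0.06894863] 56.65907181347006 61.84026310935292
notch [ 0.55281111 -0.16631951] 54.02570475373088 -118.63411697997341
notchin [ 0.55524549 -0.16165105] 48.76171971698484 -118.75225098670964
[[ 0.64509504 -0.1374439 ]
 [ 0.57232081 -0.18695088]
 [ 0.51561534 -0.14246274]
 [ 0.5441728  -0.06016863]] [ 0.569301   -0.13175654]
```

```bash
cat >> h.py <<'E'
C=np.array([.579,-.119])
def pose(th,gap=0,r=.045,z=.078):
    a=np.radians(th);e=np.array([np.cos(a),np.sin(a)]);t=np.array([-e[1],e[0]])
    p=C+r*e-(.0135+gap)*t
    return np.r_[p,z],th-90
def rows(targets,cmd=None):
    s=ctrl.get_state();M=R.from_rotvec(s['tool_rot']).as_matrix();x=M[:,0];yaw=np.degrees(np.arctan2(x[1],x[0]))
    print('at',s['time'],s['position'].round(4),yaw.round(2),s['ft_force'].round(1))
    y=np.radians(yaw);A=np.array([[np.cos(y),np.sin(y),0],[np.sin(y),-np.cos(y),0],[0,0,-1]])
    for p,w in targets:
        print((A.T@(p-s['position'])/.03).round(2).tolist(), round(-((w-yaw+180)%360-180)/5,2))
E
python3 - <<'E'
from h import *
rows([pose(61.7,.012,z=.15),pose(61.7,.012,z=.115),pose(61.7,.012)])
E
```

```text
at 4.6 [ 0.4732 -0.0623  0.2827] -27.38 [ 0.7  0.6 -0.5]
[4.88, -1.43, 4.42] 0.18
[4.88, -1.43, 5.59] 0.18
[4.88, -1.43, 6.82] 0.18
```

move_arm([
  [1.22, -0.36, 1.0],
  [2.44, -0.72, 2.0],
  [3.66, -1.07, 3.0],
  [4.88, -1.43, 4.0],
  [4.88, -1.43, 5.0],
], turn=[0, 0, 0.1, 0.18, 0.18], jaw=[-1, -1, -1, -1, -1])

```text
time: 5.1
position: [0.6261, -0.0926, 0.1296]
tool_rot: [3.044, -0.766, 0.001]
ft_force: [-0.4, -0.0, -0.1]
grip_width: 0.007
```

move_arm([
  [0, 0, 0.5],
  [0, 0, 1.0],
  [0, 0, 1.5],
  [0, 0, 1.8],
  [0, 0, 1.8],
], turn=[0, 0, 0, 0, 0], jaw=[-1, -1, -1, -1, -1])

```text
time: 5.6
position: [0.6221, -0.0916, 0.0781]
tool_rot: [-3.045, 0.772, 0.001]
ft_force: [-0.1, 0.4, 0.2]
grip_width: 0.002
```

```bash
python3 - <<'E'
from h import *
rows([pose(61.7,.006),pose(61.7,.0)]+[pose(61.7+d) for d in (4,9,14)])
print('steady, from ideal pose, 5deg steps')
p0,w0=pose(60);y=np.radians(w0);A=np.array([[np.cos(y),np.sin(y),0],[np.sin(y),-np.cos(y),0],[0,0,-1]])
for d in (6,12,18,24,30): print((A.T@(pose(60+d)[0]-p0)/.03).round(3))
snap('side','s2.png'); im=snap('wrist','w3.png')
E
```

```text
at 5.6 [ 0.6221 -0.0916  0.0781] -28.44 [-0.1  0.4  0.2]
[-0.18, -0.01, 0.0] -0.03
[-0.38, -0.01, 0.0] -0.03
[-0.49, -0.04, 0.0] -0.83
[-0.62, -0.06, 0.0] -1.83
[-0.76, -0.08, 0.0] -2.83
steady, from ideal pose, 5deg steps
[-0.159 -0.039  0.   ]
[-0.322 -0.061  0.   ]
[-0.486 -0.066  0.   ]
[-0.649 -0.053  0.   ]
[-0.81  -0.024  0.   ]
```

View pics/s2.png

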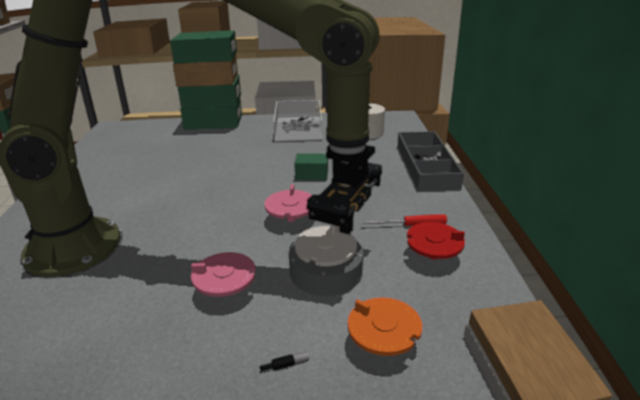

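The hand is beside the rib at about (340,215) and clear of the neighbours. I'll make contact and start the push.

move_arm([
  [-0.18, -0.01, 0],
  [-0.38, -0.01, 0],
  [-0.49, -0.04, 0],
  [-0.62, -0.06, 0],
  [-0.76, -0.08, 0],
], turn=[0, 0, -0.8, -1.8, -2.8], jaw=[-1, -1, -1, -1, -1])

```text
time: 6.2
position: [0.604, -0.0785, 0.0793]
tool_rot: [-3.117, 0.389, -0.002]
ft_force: [-0.2, -0.5, 0.6]
grip_width: 0.004
```

```bash
python3 - <<'E'
from h import *
rows([pose(75.7+d) for d in (6,12,18,24,30)])
im=snap('top','t3.png')
cv2.imwrite('pics/t3z.png',cv2.resize(im[165:255,345:440,::-1],(400,400),interpolation=2))
E
```

```text
at 6.2 [ 0.604  -0.0785  0.0793] -14.25 [-0.2 -0.5  0.6]
[-0.18, -0.03, 0.04] -1.19
[-0.35, -0.05, 0.04] -2.39
[-0.51, -0.05, 0.04] -3.59
[-0.67, -0.04, 0.04] -4.79
[-0.84, -0.01, 0.04] -5.99
```

move_arm([
  [-0.18, -0.03, 0.02],
  [-0.35, -0.05, 0.02],
  [-0.51, -0.05, 0.02],
  [-0.67, -0.04, 0.02],
  [-0.84, -0.01, 0.02],
], turn=[-1.2, -2.4, -3.6, -4.8, -6], jaw=[-1, -1, -1, -1, -1])

```text
time: 6.75
position: [0.5798, -0.0721, 0.0786]
tool_rot: [3.112, 0.429, 0.003]
ft_force: [0.9, 0.3, -0.4]
grip_width: 0.006
```

move_arm([
  [-0.16, -0.04, 0],
  [-0.32, -0.06, 0],
  [-0.49, -0.07, 0],
  [-0.65, -0.05, 0],
  [-0.81, -0.02, 0],
], turn=[-1.2, -2.4, -3.6, -4.8, -6], jaw=[-1, -1, -1, -1, -1])

```text
time: 7.25
position: [0.5561, -0.078, 0.0786]
tool_rot: [2.895, 1.22, 0.002]
ft_force: [1.7, 0.5, 0.4]
grip_width: 0.007
```

```bash
python3 - <<'E'
from h import *
rows([pose(135.7+d) for d in (6,12,18,24,30)])
im=snap('top','t4.png');cv2.imwrite('pics/t4z.png',np.hstack([cv2.resize(im[165:255,345:440,::-1],(400,400),interpolation=2),cv2.resize(snap('side','s4.png')[195:285,280:375,::-1],(400,400),interpolation=2)]))
E
```

```text
at 7.25 [ 0.5561 -0.078   0.0786] 45.7 [1.7 0.5 0.4]
[-0.16, -0.04, 0.02] -1.2
[-0.32, -0.06, 0.02] -2.4
[-0.48, -0.07, 0.02] -3.6
[-0.65, -0.05, 0.02] -4.8
[-0.81, -0.02, 0.02] -6.0
```

View pics/t4z.png

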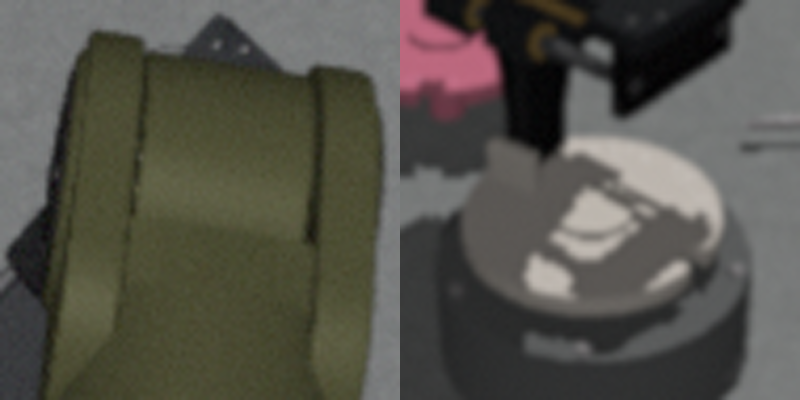

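The side view shows the rib turned to the left at (510,165) with the finger behind it and the cover still level. I'll keep pushing to about 221°.

move_arm([
  [-0.16, -0.04, 0],
  [-0.32, -0.06, 0],
  [-0.49, -0.07, 0],
  [-0.65, -0.05, 0],
  [-0.81, -0.02, 0],
], turn=[-1.2, -2.4, -3.6, -4.8, -6], jaw=[-1, -1, -1, -1, -1])

```text
time: 7.85
position: [0.5388, -0.0948, 0.0783]
tool_rot: [2.483, 1.925, 0.002]
ft_force: [0.4, 0.5, 0.9]
grip_width: 0.002
```

move_arm([
  [-0.16, -0.04, 0],
  [-0.32, -0.06, 0],
  [-0.49, -0.07, 0],
  [-0.65, -0.05, 0],
  [-0.81, -0.02, 0],
], turn=[-1.2, -2.4, -3.6, -4.8, -6], jaw=[-1, -1, -1, -1, -1])

```text
time: 8.35
position: [0.532, -0.1183, 0.0782]
tool_rot: [-1.9, -2.502, -0.001]
ft_force: [-0.4, 1.3, 0.9]
grip_width: 0.005
```

```bash
python3 - <<'E'
from h import *
rows([pose(195.7+d) for d in (6,12,18,23,28)])
print(ctrl.get_state()['joint_positions'])
E
```

```text
at 8.35 [ 0.532  -0.1183  0.0782] 105.57 [-0.4  1.3  0.9]
[-0.16, -0.04, 0.01] -1.23
[-0.32, -0.06, 0.01] -2.43
[-0.48, -0.06, 0.01] -3.63
[-0.62, -0.05, 0.01] -4.63
[-0.75, -0.03, 0.01] -5.63
[-0.05183926  0.21909422  0.24818568  1.88995516 -0.06261951  1.03971164
  0.49409732]
```

move_arm([
  [-0.16, -0.04, 0],
  [-0.32, -0.06, 0],
  [-0.48, -0.06, 0],
  [-0.62, -0.05, 0],
  [-0.75, -0.03, 0],
], turn=[-1.2, -2.4, -3.6, -4.6, -5.6], jaw=[-1, -1, -1, -1, -1])

```text
time: 8.85
position: [0.5371, -0.1403, 0.0781]
tool_rot: [-1.24, -2.886, -0.001]
ft_force: [0.4, 1.0, 0.1]
grip_width: 0.003
```

move_arm([
  [0.3, 0, 0],
  [0.4, 0, -1],
  [0.4, 0, -2],
  [0.4, 0, -3],
  [-0.6, 0, -4],
], turn=[0, 0, 0, 0, 0], jaw=[-1, -1, -1, -1, -1])

```text
time: 9.35
position: [0.5479, -0.1496, 0.1992]
tool_rot: [-1.239, -2.884, -0.004]
ft_force: [1.5, 0.2, -0.8]
grip_width: 0.005
```

```bash
python3 - <<'E'
from h import *
rows([(np.array([.66,-.20,.22]),134)])
E
```

```text
at 9.35 [ 0.5479 -0.1496  0.1992] 133.52 [ 1.5  0.2 -0.8]
[-3.79, 1.55, -0.69] -0.1
```

move_arm([
  [-1, 0.4, -0.3],
  [-2, 0.8, -0.7],
  [-3, 1.2, -0.7],
  [-3.8, 1.55, -0.7],
  [-3.8, 1.55, -0.7],
], turn=[0, 0, 0, 0, 0], jaw=[-1, -1, -1, -1, -1])

```text
time: 9.85
position: [0.6632, -0.2043, 0.2175]
tool_rot: [-1.246, -2.884, 0.001]
ft_force: [0.8, 1.3, -0.9]
grip_width: 0.007
```

```bash
python3 - <<'E'
from h import *
im=snap('wrist','w5.png')
p=proj('wrist',[[.579,-.119,.075]])[0];print(p)
y0=max(0,int(p[1])-100);x0=max(0,int(p[0])-100)
cv2.imwrite('pics/w5z.png',cv2.resize(im[y0:y0+200,x0:x0+200,::-1],None,fx=3,fy=3,interpolation=2));print(x0,y0)
E
```

```text
[322.49545823  71.0257997 ]
222 0
```

View pics/w5z.png

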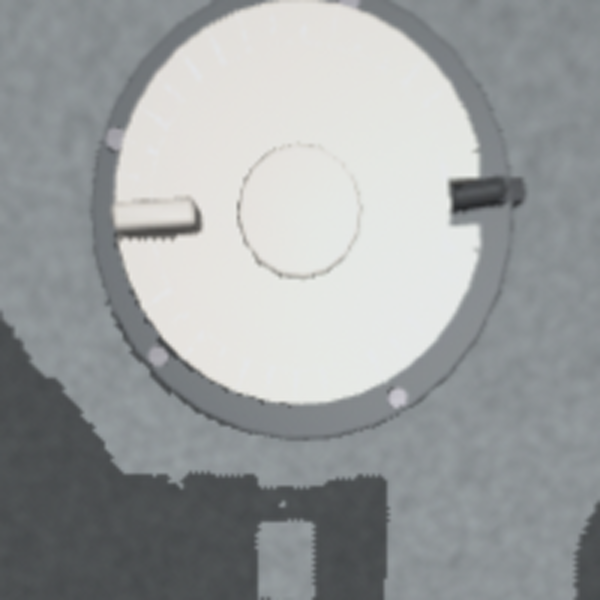

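The key, at (478,194), already shows inside the notch (rows 180–225 at column 450), so only a few degrees remain. I'll measure it.

```bash
python3 - <<'E'
from h import *
f=lambda a,z:back('wrist',np.array(a,float)/3+[222,0],z)[:,:2]
print('boss',f([[300,210]],.075))
c=f([[300,210]],.075)[0]
for k,a,z in(('rib_in',(192,213),.089),('rib_out',(118,214),.089),('notch_in lower corner',(450,224),.071),('notch rim lower',(481,223),.071),('notch rim upper',(481,181),.071),('key in',(456,195),.059),('key mid',(480,192),.06),('key/spine',(514,190),.055)):
  d=f([a],z)[0]-c;print(k,f([a],z)[0],np.hypot(*d)*1e3,np.degrees(np.arctan2(d[1],d[0])))
g=cv2.imread('pics/w5.png')[50:85,365:402].max(2)
print(g[5:30])
E
```

```text
boss [[ 0.57803621 -0.11866715]]
rib_in [ 0.55634588 -0.14350264] 32.973809184888445 -131.13268553248798
rib_out [ 0.54016149 -0.1591977 ] 55.472690875456706 -133.05996130463717
notch_in lower corner [ 0.6158969  -0.08792295] 48.77127437372336 39.07781014731886
notch rim lower [ 0.6230125  -0.08085149] 58.761304330594584 40.05682000880677
notch rim upper [ 0.61401741 -0.07227925] 58.70676485318551 52.20073030883773
key in [ 0.61100092 -0.07772228] 52.56571525865998 51.1624655357834
key mid [ 0.61618238 -0.07187275] 60.37256676475556 50.813543454951486
key/spine [ 0.62414389 -0.06231753] 72.80932991406738 50.70849642112291
[[231 231 231 231 233 231 231 231 231 231 231 231 231 231 231 229 199 154
  139 139 138 139 139 139 138 131 127 139 149 149 147 144 140 137 136 138
  141]
 [231 231 231 231 232 231 231 231 231 231 231 231 231 231 231 229 199 154
  140 139 139 139 139 139 138 133 129 139 147 148 147 144 142 139 138 138
  141]
 [231 231 231 231 231 232 231 231 231 231 231 231 231 231 231 229 198 154
  141 140 139 138 137 138 136 133 131 139 148 147 146 144 142 141 140 139
  140]
 [231
[... 2705 characters left out ...]
 144 142 142 141 141 142 141 141 134 122 131 143 143 142 144 146 147 148
  147]
 [231 231 232 232 232 232 231 230 230 229 230 230 230 230 230 229 207 165
  144 142 141 141 142 142 142 141 133 122 132 143 144 144 145 146 148 148
  146]
 [232 232 232 232 232 232 232 232 231 231 232 232 232 232 232 230 209 165
  145 141 142 142 142 142 142 141 135 128 136 142 143 144 146 147 147 147
  145]
 [232 232 232 232 231 232 232 232 231 232 232 232 232 232 232 230 209 165
  143 142 142 142 142 143 142 142 135 133 139 143 145 146 147 147 147 146
  143]
 [232 232 231 232 232 232 232 231 232 232 232 232 232 232 232 230 215 170
  145 142 142 143 142 143 142 141 136 133 139 143 145 146 147 146 146 146
  144]]
```

```bash
python3 - <<'E'
from h import *
rows([pose(223.7,.012,z=.12),pose(223.7,.012)]+[pose(223.7,.002)]+[pose(223.7+d) for d in (1.5,3,4.5)])
E
```

```text
at 9.9 [ 0.6618 -0.2038  0.2178] 133.32 [ 0.5  1.2 -0.6]
[4.79, -1.58, 3.26] -0.08
[4.79, -1.58, 4.66] -0.08
[4.46, -1.57, 4.66] -0.08
[4.35, -1.58, 4.66] -0.38
[4.31, -1.59, 4.66] -0.68
[4.27, -1.6, 4.66] -0.98
```

move_arm([
  [1.2, -0.4, 0.8],
  [2.4, -0.8, 1.6],
  [3.6, -1.2, 2.4],
  [4.79, -1.58, 3.2],
  [4.79, -1.58, 3.2],
], turn=[-0.08, -0.08, -0.08, -0.08, -0.08], jaw=[-1, -1, -1, -1, -1])

```text
time: 10.4
position: [0.5178, -0.1279, 0.1171]
tool_rot: [-1.223, -2.877, 0.002]
ft_force: [-0.9, -0.0, -1.5]
grip_width: 0.002
```

move_arm([
  [0, 0, 0.5],
  [0, 0, 1.0],
  [0, 0, 1.4],
  [0, 0, 1.46],
  [0, 0, 1.46],
], turn=[0, 0, 0, 0, 0], jaw=[-1, -1, -1, -1, -1])

```text
time: 10.9
position: [0.5285, -0.133, 0.0785]
tool_rot: [-1.23, -2.89, 0.001]
ft_force: [0.9, -0.0, 0.4]
grip_width: 0.006
```

```bash
python3 - <<'E'
from h import *
rows([pose(223.7,.002)]+[pose(223.7+d) for d in (1.5,3,4.5)])
E
```

```text
at 10.9 [ 0.5285 -0.133   0.0785] 133.89 [ 0.9 -0.   0.4]
[-0.31, 0.04, 0.02] 0.04
[-0.42, 0.03, 0.02] -0.26
[-0.46, 0.02, 0.02] -0.56
[-0.5, 0.01, 0.02] -0.86
```

move_arm([
  [-0.31, 0.04, 0],
  [-0.42, 0.03, 0],
  [-0.46, 0.02, 0],
  [-0.5, 0.01, 0],
  [-0.5, 0.01, 0],
], turn=[0, -0.26, -0.56, -0.86, -0.86], jaw=[-1, -1, -1, -1, -1])

```text
time: 11.4
position: [0.539, -0.1435, 0.0793]
tool_rot: [1.119, 2.935, 0.0]
ft_force: [0.9, 0.0, 1.1]
grip_width: 0.005
```

move_arm([
  [0.3, 0, 0],
  [0.4, 0, -1],
  [0.4, 0, -2],
  [-0.5, 0.4, -3],
  [-1.5, 0.8, -4],
], turn=[0, 0, 0, 0, 0], jaw=[-1, -1, -1, -1, -1])

```text
time: 11.9
position: [0.5882, -0.1544, 0.2008]
tool_rot: [1.119, 2.936, 0.002]
ft_force: [0.6, -0.4, 0.6]
grip_width: 0.01
```

move_arm([
  [-1, 0.4, -0.3],
  [-2, 0.8, -0.7],
  [-2.8, 1, -0.7],
  [-2.8, 1, -0.7],
  [-2.8, 1, -0.7],
], turn=[0, 0, 0, 0, 0], jaw=[-1, -1, -1, -1, -1])

```text
time: 12.4
position: [0.6704, -0.1885, 0.2193]
tool_rot: [-1.12, -2.933, 0.0]
ft_force: [-1.5, 0.5, 0.4]
grip_width: 0.006
```

```bash
python3 - <<'E'
from h import *
rows([(np.r_[C,.12],133.9)])
im=snap('wrist','w6.png')
p=proj('wrist',[[.579,-.119,.075]])[0];print(p)
y0=max(0,int(p[1])-100);x0=max(0,int(p[0])-100)
cv2.imwrite('pics/w6z.png',cv2.resize(im[y0:y0+200,x0:x0+200,::-1],None,fx=3,fy=3,interpolation=2));print(x0,y0)
E
```

```text
at 12.4 [ 0.6704 -0.1885  0.2193] 138.22 [-1.5  0.5  0.4]
[3.82, -0.3, 3.31] 0.86
[315.26629502  76.33866885]
215 0
```

View pics/w6z.png

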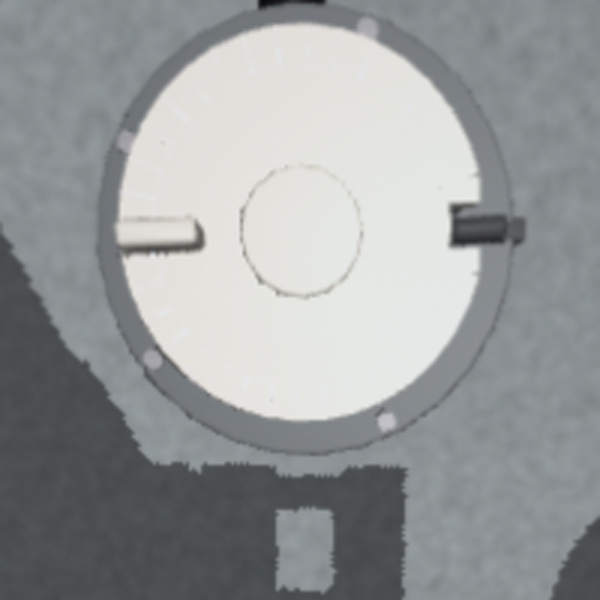

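The key now sits well inside the notch: key rows about 214–246, notch rows about 204–248. Now the numbers.

```bash
python3 - <<'E'
from h import *
f=lambda a,z:back('wrist',np.array(a,float)/3+[215,0],z)[:,:2]
c=f([[301,231]],.075)[0];print('boss',c)
for k,a,z in(('rib_in',(194,231),.089),('rib_out',(120,235),.089),('notch in lower',(451,248),.071),('notch in upper',(451,204),.071),('notch rim lower',(481,247),.071),('notch rim upper',(481,203),.071),('key mid',(480,228),.06),('key/spine',(516,229),.055)):
  d=f([a],z)[0]-c;print(k,np.hypot(*d)*1e3,np.degrees(np.arctan2(d[1],d[0])))
print(cv2.imread('pics/w6.png')[64:88,[368,372,376]].max(2).T)
# predicted key/notch projections for cover yaw=key yaw=51.2
u=np.radians(50.8);e=np.array([np.cos(u),np.sin(u)]);n=np.array([-e[1],e[0]])
for r,w,z in((50,7,.071),(58,7,.071),(50,-7,.071),(58,-7,.071),(55,0,.06),(55,4,.057),(55,-4,.057)):
  print(r,w,(proj('wrist',[np.r_[c+e*r/1e3+n*w/1e3,z]])[0]-[215,0])*3)
rows([(np.r_[c,.12],138.2),(np.r_[c,.08],138.2)])
E
```

```text
boss [ 0.57948161 -0.11934972]
rib_in 32.66628310092789 -128.1210584909881
rib_out 55.54426412520242 -128.40250077402735
notch in lower 49.39122733726491 42.818662983385664
notch in upper 49.428023845040904 58.263325350225145
notch rim lower 59.17299018875056 43.983040991712265
notch rim upper 59.06101749513974 56.87475376688025
key mid 60.27920797070487 51.11765155771709
key/spine 73.47132350887809 50.90146949062974
[[231 231 227 178 104  78 104 127 105  74  77  86  89  80  69  57  48  88
  154 211 230 231 231 231]
 [230 231 227 169 106 124 137 124  93  75  80  90  91  79  67  55  53 110
  178 221 230 231 231 231]
 [141 141 141 140 139 140 137 115  83  75  82  90  87  75  64  52  56 107
  140 144 144 145 145 144]]
50 7 [454.04480474 201.89423586]
58 7 [478.75084164 200.59905589]
50 -7 [454.31476279 248.29483873]
58 -7 [478.69842933 247.04124062]
55 0 [464.37975529 229.87823134]
55 4 [463.00044364 218.60471336]
55 -4 [463.08529935 243.88193371]
at 12.45 [ 0.6702 -0.1882  0.2196] 138.23 [-1.2  0.2  0.5]
[3.79, -0.3, 3.32] 0.01
[3.79, -0.3, 4.65] 0.01
```

The notch is at 50.5°, the key at 51.0° and the rib gives 51.7°, so they are aligned. Moving over the boss to press.

move_arm([
  [0.95, -0.08, 0.7],
  [1.9, -0.15, 1.4],
  [2.85, -0.22, 2.1],
  [3.79, -0.3, 2.8],
  [3.79, -0.3, 3.3],
], turn=[0, 0, 0, 0, 0], jaw=[-1, -1, -1, -1, -1])

```text
time: 12.95
position: [0.5761, -0.1159, 0.1198]
tool_rot: [-1.113, -2.933, -0.003]
ft_force: [0.6, 0.5, -0.4]
grip_width: 0.009
```

move_arm([
  [0, 0, 0.5],
  [0, 0, 0.9],
  [0, 0, 1.2],
  [0, 0, 1.3],
  [0, 0, 1.3],
], turn=[0, 0, 0, 0, 0], jaw=[-1, -1, -1, -1, -1])

```text
time: 13.45
position: [0.5805, -0.1203, 0.0817]
tool_rot: [-1.121, -2.934, 0.0]
ft_force: [-0.7, -0.4, 0.8]
grip_width: 0.006
```

```bash
python3 - <<'E'
from h import *
rows([(np.r_[C,.080],138.2),(np.r_[C,.075],138.2),(np.r_[C,.065],138.2)])
E
```

```text
at 13.45 [ 0.5805 -0.1203  0.0817] 138.19 [-0.7 -0.4  0.8]
[0.07, 0.0, 0.06] -0.0
[0.07, 0.0, 0.22] -0.0
[0.07, 0.0, 0.56] -0.0
```

move_arm([
  [0.05, 0, 0.06],
  [0.05, 0, 0.12],
  [0.05, 0, 0.18],
  [0.05, 0, 0.24],
  [0.05, 0, 0.3],
], turn=[0, 0, 0, 0, 0], jaw=[-1, -1, -1, -1, -1])

```text
time: 13.95
position: [0.5795, -0.1189, 0.074]
tool_rot: [1.12, 2.935, 0.001]
ft_force: [-2.4, 0.7, 5.6]
grip_width: 0.004
```

move_arm([
  [0, 0, 0.05],
  [0, 0, 0.1],
  [0, 0, 0.15],
  [0, 0, 0.15],
  [0, 0, 0.15],
], turn=[0, 0, 0, 0, 0], jaw=[-1, -1, -1, -1, -1])

```text
time: 14.45
position: [0.5795, -0.1189, 0.0694]
tool_rot: [1.12, 2.935, 0.001]
ft_force: [-1.1, 0.3, 6.0]
grip_width: 0.007
```

It slides at a steady 6 N and is already past the 2 mm where the key would have blocked it. Continuing.

move_arm([
  [0, 0, 0.04],
  [0, 0, 0.08],
  [0, 0, 0.12],
  [0, 0, 0.16],
  [0, 0, 0.16],
], turn=[0, 0, 0, 0, 0], jaw=[-1, -1, -1, -1, -1])

```text
time: 14.95
position: [0.5795, -0.119, 0.0654]
tool_rot: [1.12, 2.935, 0.001]
ft_force: [-3.7, 0.8, 10.2]
grip_width: 0.002
```

move_arm([
  [0, 0, 0.02],
  [0, 0, 0.04],
  [0, 0, 0.06],
  [0, 0, 0.06],
  [0, 0, 0.06],
], turn=[0, 0, 0, 0, 0], jaw=[-1, -1, -1, -1, -1])

```text
time: 15.45
position: [0.5796, -0.1189, 0.0653]
tool_rot: [1.12, 2.934, 0.001]
ft_force: [-8.0, 1.3, 19.9]
grip_width: 0.006
```

It stopped at z = 0.0653 with force rising to 20 N, so it is at the bottom. I'll retreat straight up and check.

move_arm([
  [0, 0, -0.3],
  [0, 0, -1],
  [0, 0, -2],
  [0, 0, -3],
  [0, 0, -4],
], turn=[0, 0, 0, 0, 0], jaw=[-1, -1, -1, -1, -1])

```text
time: 15.95
position: [0.5791, -0.1189, 0.1829]
tool_rot: [-1.12, -2.935, 0.0]
ft_force: [0.0, -0.3, -0.0]
grip_width: 0.004
```

move_arm([
  [-1, 0, -0.3],
  [-2, 0, -0.7],
  [-3, 0.3, -1],
  [-3.8, 0.3, -1],
  [-3.8, 0.3, -1],
], turn=[0, 0, 0, 0, 0], jaw=[-1, -1, -1, -1, -1])

```text
time: 16.45
position: [0.6715, -0.1909, 0.2109]
tool_rot: [1.123, 2.933, -0.003]
ft_force: [0.6, -1.1, -0.3]
grip_width: 0.008
```

```bash
python3 - <<'E'
from h import *
s=ctrl.get_state();print(s['time'],s['position'],s['ft_force'])
im=snap('wrist','w7.png');sd=snap('side','s7.png')
p=proj('wrist',[[.579,-.119,.065]])[0];q=proj('side',[[.579,-.119,.05]])[0].astype(int);print(p)
y0=max(0,int(p[1])-100);x0=max(0,int(p[0])-100);print(x0,y0)
cv2.imwrite('pics/w7z.png',np.hstack([cv2.resize(im[y0:y0+200,x0:x0+200,::-1],(400,400),interpolation=2),cv2.resize(sd[q[1]-50:q[1]+50,q[0]-50:q[0]+50,::-1],(400,400),interpolation=2)]))
E
```

```text
16.45 [ 0.67147262 -0.19091995  0.21094336] [ 0.59695384 -1.13112347 -0.32647617]
[315.55411045  76.85929484]
215 0
```

View pics/w7z.png

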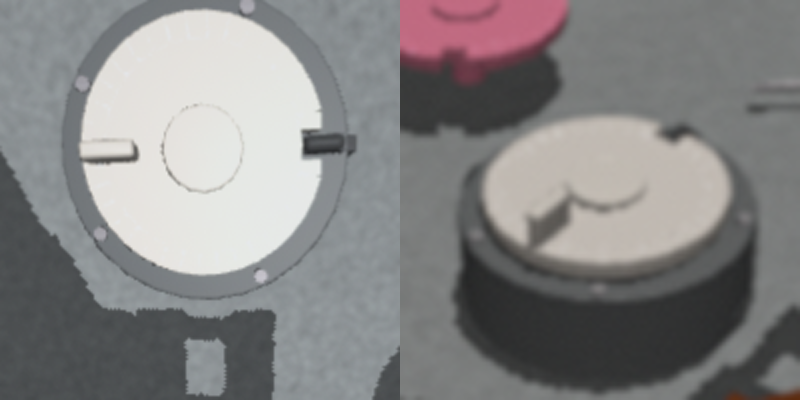

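The key stands inside the notch at (322,143). The side view shows the cover sitting flat and level close above the deck, with the hand clear. Handing in.

```bash
python3 - <<'E'
from h import *
s=ctrl.get_state();print(s['time'],s['qd'].round(3),s['ft_force'].round(1))
print(ctrl.close_job())
E
```

```text
16.55 [-0.012 -0.024 -0.01   0.024 -0.004  0.002 -0.001] [ 1.  -0.  -0.4]
the job is handed in; nothing more can be done
None
```

The white cover is turned, pressed fully down and handed in at 16.6 s of the 48 s allowed; handing in gave no verdict.

- **Turning:** I pushed one side of the rib with closed fingertips, about 162° counter-clockwise. A wrist picture then showed about 4.5° still to go, so I pushed again. The next picture put the notch at 50.5° and the key at 51.0°; the rib, a rougher measure, gave 51.7°.
- **Pressing:** The boss slid down at a steady 6 N and stopped with the fingertips at z = 0.0653 m (0.065 m expected when home). Force then rose to 20 N, as it should at the bottom.
- **Last check:** The final pictures show the key inside the notch and the cover level and low on the box. The hand is about 0.12 m to the side with wrist force near zero. The arm never went near the carton, plug or screwdriver, but I did not measure their final positions.

No check failed. The only disagreement was a spread of up to about 2 mm and 2° between camera views, in line with the stated calibration error.

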